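Lock the laundry coin box and put its key away

ROBOT

A 6-joint arm with a two-finger parallel gripper is mounted at the origin on a cart in front of the work surface, level with it; the furniture and walls round the work are solid. World frame = base frame: x ahead of the robot, y to its left, z up, the work surface at z = 0. Lengths are in m, angles in rad, forces in N, time in s.
With the tool pointing down it reaches from about 0.35 to 0.875 m from the base axis. Payload 4.2 kg.
Tool frame: the origin (TCP) lies midway between the tips of the shut fingers; the grasp point (between the pads) lies 19 mm behind it (ctrl.pinch_z is the distance from the TCP to the grasp point, in m); z points along the fingers, y is the line along which they close (so a half turn about z gives the same grasp; the last joint's range is limited). The gripper opens to 85 mm and grips with 20 to 120 N. Pads are 22 mm wide; open, the fingers measure 114 mm over their backs; the gripper's body (76 mm by 85 mm) begins 54 mm behind the grasp point. The pads swing forward as they close: fully open they stand 13 mm farther back than shut.
Start: joints at [-1.083, 0.385, 0.008, 0, -1.194, -0.259], TCP at [0.142, -0.609, 0.231] pointing down, gripper open.
Joint ranges: [-3.14, 3.14], [-1.21, 2.06], [-1.07, 1.41], [-3.16, 2.05], [-2.99, -0.16], [-3.1, 3.1]. Speed limits (rad/s): [2.79, 2.79, 3.14, 3.14, 3.14, 3.14].

INTERFACE

Orientations are given as a rotation vector (axis times angle).
In Python, from cell import ctrl, imaging, order gives the robot as it stands.
- The arm moves only by the tool move_arm, never from a script. Its arguments are lists of equal length, an entry for each row: "delta_pos": the shift along the world's x, y, z in cm, a list of three; "yaw": the turn about the world's z in rad. In form: {"delta_pos": [[dx, dy, dz], ...], "yaw": [yaw, ...]}. A call has 1 to 10 rows; each row is the pose to reach, as a shift and turn from the pose commanded when the call began; what a row does not reach only later rows make up. A row lasts 1/8 s, in which the tool goes at most 62.5 mm and 10.7 degrees, less where a joint would pass 70% of its speed; a pose out of reach is approached as far as the arm can. A call with a gripper value outside its range is refused whole. "hand" is the gripper command: -1 is fully open, 1 is shut, values between are in proportion, set as the call begins (left out, the last holds). The fingers move at their own pace and stop on an object; "force" is the grip in N (left out, the last holds). Time passes only in rows, so rows that repeat a pose let the fingers close. It gives the time, the measured TCP pose, the force, the opening and the grip force at its end, in the units of the state.
- ctrl.sense(): the state, without advancing time (a new reading comes with each control period).
- imaging.snapshot(name): name is "side" or "top" or "wrist"; returns a dict with "pixels" (480x640x3 uint8, red, green, blue), "depth" (480x640 float32, m along the optical axis (not along the pixel's ray), 0 where there is no reading), "fov_y" (degrees; the focal length in pixels is half the picture's height over the tangent of half this angle, whatever the lens; pixels are square), "cx", "cy" (the principal point, pixels), "world_from_camera" (4x4, takes a point from camera to world coordinates); the wrist camera has in their place "hand_eye" (4x4, takes a point from camera to tool coordinates, whose origin is the TCP and whose axes are the flange's). Camera axes: x right, y up, looking along -z (the intrinsics and any distortion apply to the point x, -y, -z); pixel columns grow to the right and rows downward; lengths in m; the calibration is good to about 2 mm. The wrist camera is an equidistant fisheye: a pixel r from the principal point sees the ray r / f radians off the axis. A picture is of the moment at which its call begins: read the wrist's pose just before it.
- order.sign_off(): hands the job in; it is judged then, once.
The state is a dict: "clock": time; "joints": joint angles; "dq": joint speeds; "tau": joint torques, N m; "tcp_pos": TCP position; "tool_rot": TCP orientation; "wrist_force": force on the tool from outside, world axes, zero at the start; "ft_torque": the same for the moment, N m; "grip_width": finger opening in m; "grasp_force": force on a finger pad.
Only numpy, scipy, OpenCV 4.12 (cv2) and the standard library are available. Lean on these libraries where they do the work, as an engineer would, in place of code of your own. Each camera call takes 0.05 s, during which the arm holds its last target. There are 200 camera calls.

TASK

The lid of the blue coin box lies loose on its rubber seal with the key in its lock. Press the lid right down and hold it there with the key while you turn the key clockwise as far as it goes, so that the bolt locks the lid; then turn the key back to where it comes out, draw it out and lay it in the blue dish. Use a light hand on the key: never force it down, round or out, and leave everything else where it is.

Things in the scene. Friction and masses are not known exactly. Their poses are not given: they have to be found in the camera images.
- coin_box: Blue steel coin box, screwed to the worktop, 150 (x) x 200 (y) x 82 mm high without its lid; origin at the centre of its underside, x pointing to the back where the lid is hinged, -x is its front (name plate), z up. Its yaw differs by up to 0.3 rad from run to run.
- lid (a joint): Lid angle about the hinge on the box's rear top edge, rad. About 0.047: loose on the rubber seal. Pushed down at the lock it gives 2.5 to 9 mm, at about 1.7 N per mm, then meets a stiff stop, at 4 to 15 N. Stop and bolt keeper are one screwed strike plate, set differently in each run (stop at -0.025 to 0.025). Only within 1.5 mm of the stop does the bolt pass. Locked: 0.01 above the stop.
- bolt (a joint): Travel of the bolt under the lid, m: 0 = drawn back, 0.0086 = fully thrown under the keeper in the box's front wall (locked). Turning the key clockwise throws it, from 0.1 rad on (about 0.06 N m); past 3 mm it is under the keeper and holds the lid. Turning the key back leaves it thrown; turning on anticlockwise past the key-out position would draw it back.
- keyhole (a point): Centre of the keyhole, on top of the round steel face plate (44 mm across) near the front of the lid; z out of the lid, x along the keyhole, to the back of the box. It is a slot 21 x 6 mm in a 4 mm plate; the bit turns below it and comes out only while it lies along the slot, within about 0.1 rad. The lock turns 1.3 rad clockwise, seen from above, to a stiff end stop (as much the other way).
- key: Key standing in the lock, loose, 45 g: round black bow (disc 29 mm across, 8 mm thick), steel collar of 15 mm diameter that sits on the face plate, 5 mm stem, flat bit 18 mm wide, 4 mm thick, reaching 13 mm below the collar. Origin on the axis at the collar's underside; z up the key, x along the bit and the bow's width, y across the 8 mm. Turned, it can rise only 2.5 mm before the bit catches.
- key_bow (a point): Centre of the key's bow, 28 mm above the collar's underside: the place to grip it, across the 8 mm (along the key's y). Axes as the key's. The bit has about 0.08 rad of play in the lock. The key must not be pushed down with more than 25 N, nor twisted against a stop with more than about 0.2 N m.
- key_tip (a point): Lower end of the key's bit, 13 mm below the collar's underside, on the axis.
- dish: Blue ceramic dish, loose, diameter 130 mm, 28 mm high, for the key; origin at the centre of its underside.
- mug_1: Two-coloured mug, loose, 82 x 114 x 97 mm; bystander, origin at its underside.
- notebook: Dark blue notebook, loose, 148 x 109 x 14 mm; bystander, origin at its underside.
- mandarin: Mandarin, loose, 58 mm; bystander.
- tea_box: Green tea box, loose, 70 x 122 x 72 mm; bystander, origin at its underside.

How it is judged:
By the outcome, as a careful person would: the job done as asked, in the order asked, and still so for the second after the job is handed in, with the robot touching nothing.
It also fails if it takes over 67 s, if anything falls off the work surface, if the arm or the gripper's body presses on something with over 40 N, if the wrist force passes 120 N, or if a joint passes its speed limit or range.

## Working session

There is one attempt and no reset: what is moved stays moved. The work goes in short steps, Python scripts to look and compute and a tool call to move; the robot and the scene stay as the last step left them, time stands still between calls to the robot, and variables do not carry over. Pictures are saved under pics/ and viewed, at most 10 in all, crops included, and the job is handed in when it is done.

Besides the shell and the picture viewer there is one more tool, called after "Request:" as name([rows], argument=value, ...), one row to a line, values as JSON. move_arm: Moves the arm, as the interface text tells. Its arguments: {"type":"object","properties":{"delta_pos":{"type":"array"},"yaw":{"type":"array"},"hand":{"type":"number"},"force":{"type":"number"}},"required":["delta_pos","yaw"]}

```bash
ls; mkdir -p pics; cat > h.py <<'E'
import numpy as np, cv2
from cell import ctrl, imaging, order
from scipy.spatial.transform import Rotation as R
def snap(n):
    s=ctrl.sense(); d=imaging.snapshot(n)
    T=d.get("world_from_camera")
    if T is None:
        W=np.eye(4);W[:3,:3]=R.from_rotvec(s["tool_rot"]).as_matrix();W[:3,3]=s["tcp_pos"];T=W@d["hand_eye"]
    d["T"]=np.array(T); d["f"]=240/np.tan(np.radians(d["fov_y"])/2); d["fish"]="hand_eye" in d
    return d
def save(d,n): cv2.imwrite("pics/"+n,cv2.cvtColor(d["pixels"],cv2.COLOR_RGB2BGR))
def cloud(d):
    v,u=np.mgrid[0:480,0:640]; x=(u-d["cx"])/d["f"]; y=(v-d["cy"])/d["f"]
    if d["fish"]:
        r=np.hypot(x,y)+1e-9; k=np.tan(np.minimum(r,1.5))/r; x=x*k;y=y*k
    z=d["depth"]; P=np.stack([x*z,-y*z,-z],-1)
    P=P@d["T"][:3,:3].T+d["T"][:3,3]; P[z==0]=np.nan
    return P
E
python3 - <<'E'
from h import *
print(ctrl.sense(), ctrl.pinch_z)
for n in("top","side"):
    d=snap(n); save(d,n+"1.png"); np.save(n+".npy",cloud(d)); print(n,d["T"],d["f"],d["cx"],d["cy"],[k for k in d])
E
```

```text
pics
{'clock': 0.0, 'joints': array([-1.08338907e+00,  3.85563325e-01,  6.62293870e-03, -4.86395614e-04,
       -1.19402621e+00, -2.58593886e-01]), 'dq': array([ 4.58893129e-04,  2.10431540e-03, -1.37624281e-03,  2.69284176e-04,
       -9.78408493e-04, -2.25875887e-05]), 'tau': array([ 3.24490429e-04, -3.92287517e+01,  1.88394803e+01,  4.18605477e+00,
       -4.67700243e-03, -9.47536194e-06]), 'tcp_pos': array([ 0.14163896, -0.60813191,  0.23021826]), 'tool_rot': array([ 0.35831322, -3.12071793, -0.00343301]), 'wrist_force': array([-0.03508294, -0.82151953,  0.470969  ]), 'ft_torque': array([ 0.02876134, -0.02409039,  0.04425314]), 'grasp_force': 0.0, 'grip_width': 0.0854385777553477} 0.0187
top [[-0.01703494  0.98145151 -0.19095222  0.37950984]
 [-0.99980685 -0.01859275 -0.0063693  -0.15011006]
 [-0.00980149  0.19080684  0.98157867  0.98568561]
 [ 0.          0.          0.          1.        ]] 436.8506211681863 322.66808821859996 237.90894246620746 ['pixels', 'depth', 'fov_y', 'cx', 'cy', 'world_from_camera', 'T', 'f', 'fish']
side [[ 0.94024782  0.1236179  -0.31725801  0.09282315]
 [-0.33998965  0.39140066 -0.85510968 -1.38227782]
 [ 0.01846814  0.91187945  0.41004242  0.69486747]
 [ 0.          0.          0.          1.        ]] 595.3222155047202 320.21876794185727 246.4271921832398 ['pixels', 'depth', 'fov_y', 'cx', 'cy', 'world_from_camera', 'T', 'f', 'fish']
```

View pics/top1.png

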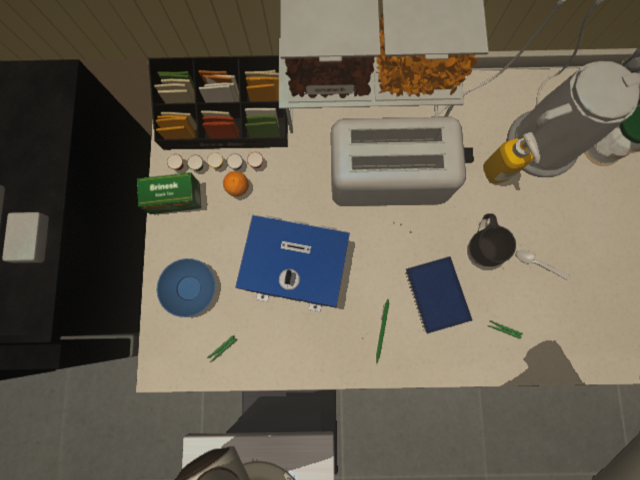

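View pics/side1.png

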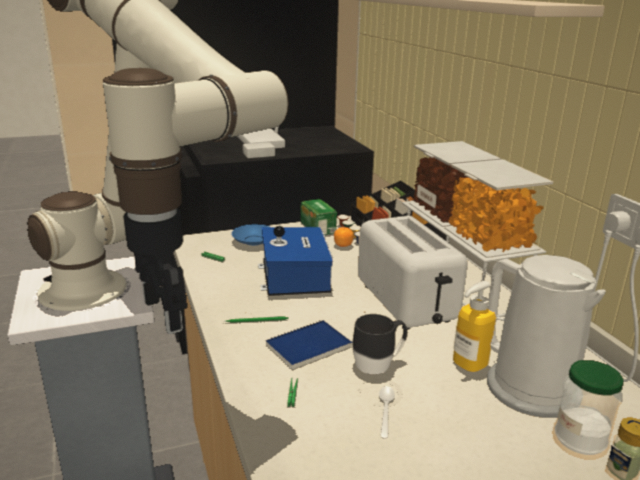

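The top view shows the box at about (295,260), the face plate with key at (289,280) and the dish at (187,288). The side view shows the key bow at (279,231).

```bash
python3 - <<'E'
from h import *
P=np.load("top.npy"); 
for u,v in [(289,280),(292,272),(289,290),(187,288),(240,288),(253,217),(349,233),(338,306),(280,285),(298,285)]: print(u,v,P[v,u].round(4))
d=snap("top"); hsv=cv2.cvtColor(d["pixels"],cv2.COLOR_RGB2HSV)
m=(abs(P[...,2]-.088)<.012)&(hsv[...,0]>100)&(hsv[...,0]<125)&(hsv[...,1]>120)&(P[...,1]<.05)&(P[...,1]>-.3)
q=P[m]; r=cv2.minAreaRect(q[:,:2].astype(np.float32)*1000); print(r,q.mean(0),m.sum())
k=(P[...,2]>.11)&(abs(P[...,0]-.32)<.15)&(abs(P[...,1]+.08)<.1);print(k.sum(),P[k].mean(0) if k.any() else 0, P[k][:,2].max() if k.any() else 0)
n=P[k]; print(np.cov(n[:,:2].T)*1e6)
# dish rim
g=(hsv[...,0]>95)&(hsv[...,0]<120)&(hsv[...,1]>90)&(P[...,1]>.06)&(P[...,1]<.25)&(abs(P[...,0]-.28)<.12)
print(cv2.minEnclosingCircle(P[g][:,:2].astype(np.float32)*1000),P[g][:,2].max())
E
```

```text
289 280 [ 0.4643 -0.0761  0.1181]
292 272 [ 0.4826 -0.0805  0.0969]
289 290 [ 0.4465 -0.0738  0.0919]
187 288 [0.4614 0.1618 0.0075]
240 288 [0.4528 0.0274 0.0866]
253 217 [0.6022 0.0025 0.0874]
349 233 [ 0.5818 -0.2046 -0.0009]
338 306 [ 4.159e-01 -1.753e-01 -2.000e-04]
280 285 [ 0.457  -0.0555  0.092 ]
298 285 [ 0.4562 -0.0924  0.0935]
((509.2015075683594, -82.0564193725586), (207.48800659179688, 155.7430877685547), 78.2873306274414) [ 0.50821878 -0.08272907  0.09184534] 6749
55 [ 0.35163145 -0.04904976  0.20886205] 0.3391461793306867
[[20525.23225789 -4415.01693734]
 [-4415.01693734   962.60857111]]Traceback (most recent call last):
  File "<stdin>", line 11, in <module>
    return umr_maximum(a, axis, None, out, keepdims, initial, where)
ValueError: zero-size array to reduction operation maximum which has no identity
```

Request:
move_arm([
  [4,6,2],
  [8,12,3],
  [12,18,3],
  [16,24,3],
  [20,31,3],
  [24,38,3],
  [27,44,3],
  [30,49,2],
  [32,53,1],
  [32,53.2,0],
], yaw=[-0.05,-0.1,-0.15,-0.2,-0.25,-0.3,-0.35,-0.4,-0.43,-0.43])

```text
clock: 1.4
tcp_pos: [0.4617, -0.0768, 0.2325]
tool_rot: [0.315, 3.123, 0.001]
wrist_force: [0.2, -0.4, -0.1]
grip_width: 0.0852
grasp_force: 0.0
```

```bash
python3 - <<'E'
from h import *
s=ctrl.sense();print(s["joints"].round(3),s["tcp_pos"],s["tool_rot"],s["clock"])
d=snap("wrist"); save(d,"w1.png"); np.save("w1.npy",cloud(d)); print(d["T"].round(3),d["f"])
E
```

```text
[ 0.184  0.113 -0.359  0.    -1.096 -1.955] [ 0.4617189  -0.07675142  0.23245368] [3.14518938e-01 3.12340121e+00 7.06967236e-04] 1.4
[[ 0.199 -0.946 -0.255  0.398]
 [ 0.98   0.192  0.052 -0.065]
 [-0.    -0.261  0.965  0.374]
 [ 0.     0.     0.     1.   ]] 371.64829954431775
```

View pics/w1.png

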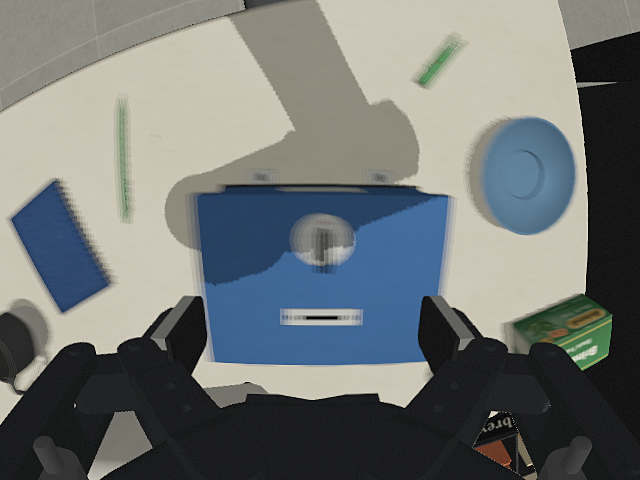

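The view is motion-blurred: plate at about (323,240) with the key edge-on, fingers aligned roughly across it. Joint 6 is at -1.96, leaving no room to turn clockwise by 1.3, so I turn the tool half round first.

Request:
move_arm([
  [0,0,0],
  [0,0,0],
  [0,0,0],
  [0,0,0],
  [0,0,0],
  [0,0,0],
  [0,0,0],
  [0,0,0],
  [0,0,0],
  [0,0,0],
], yaw=[0.16,0.34,0.52,0.7,0.88,1.06,1.24,1.42,1.6,1.78])

```text
clock: 2.7
tcp_pos: [0.4603, -0.0789, 0.2317]
tool_rot: [2.237, -2.206, -0.001]
wrist_force: [-0.0, 0.3, 0.0]
grip_width: 0.0851
grasp_force: 0.0
```

Request:
move_arm([
  [0,0,0],
  [0,0,0],
  [0,0,0],
  [0,0,0],
  [0,0,0],
  [0,0,0],
  [0,0,0],
  [0,0,0],
  [0,0,0],
  [0,0,0],
], yaw=[0.18,0.36,0.54,0.72,0.9,1.08,1.26,1.36,1.36,1.36])

```text
clock: 3.95
tcp_pos: [0.4605, -0.0789, 0.2319]
tool_rot: [3.125, -0.32, -0.001]
wrist_force: [-0.1, 0.0, 0.5]
grip_width: 0.0855
grasp_force: 0.0
```

```bash
python3 - <<'E'
from h import *
s=ctrl.sense();print(s["joints"].round(3),s["tcp_pos"],s["tool_rot"],s["clock"])
d=snap("wrist"); save(d,"w2.png"); np.save("w2.npy",cloud(d)); print(d["T"].round(3),d["f"])
P=cloud(d)
k=(np.hypot(P[...,0]-.462,P[...,1]+.0755)<.04)&(P[...,2]>.103)&(P[...,2]<.15)
v,u=np.nonzero(k);print(k.sum(),u.min(),u.max(),v.min(),v.max());n=P[k];print(n.mean(0),n.min(0),n.max(0))
r=cv2.minAreaRect(n[:,:2].astype(np.float32)*1000);print(r)
E
```

```text
[ 0.179  0.113 -0.36  -0.    -1.098  1.187] [ 0.46050308 -0.07887065  0.23187469] [ 3.12521480e+00 -3.20363107e-01 -5.33795992e-04] 3.95
[[-0.203  0.946  0.255  0.525]
 [-0.979 -0.196 -0.052 -0.093]
 [ 0.001 -0.26   0.966  0.373]
 [ 0.     0.     0.     1.   ]] 371.64829954431775
496 298 309 206 247
[ 0.47354373 -0.0771233   0.13326108] [ 0.45760859 -0.08289391  0.12134094] [ 0.48575058 -0.07057864  0.1377186 ]
((471.5526428222656, -76.5959243774414), (7.554976463317871, 27.969886779785156), 78.51837921142578)
```

View pics/w2.png

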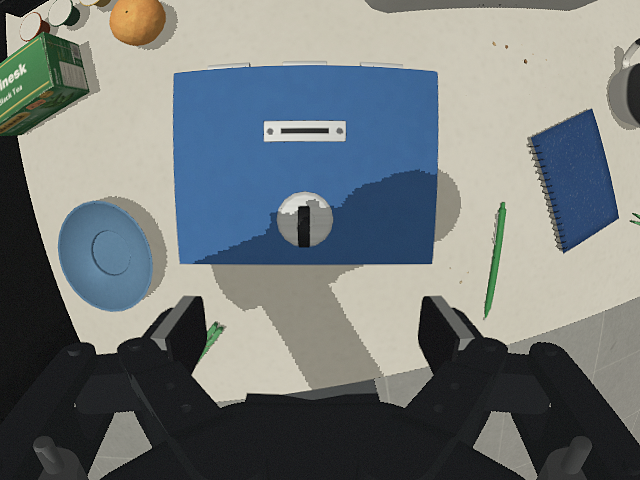

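The wrist view is sharp: plate circle centred at about (304,220), black bow edge-on at (304,227), aligned with the box. Dish at (105,255).

```bash
python3 - <<'E'
from h import *
P=np.load("w2.npy"); im=cv2.imread("pics/w2.png"); hsv=cv2.cvtColor(im,cv2.COLOR_BGR2HSV)
v,u=np.mgrid[0:480,0:640]
m=((hsv[...,1]<90)|(hsv[...,2]<40))&(np.hypot(u-304,v-220)<36)&(P[...,2]<.1)
pts=P[m]; print(m.sum(),np.median(pts[:,2]))
c,r=cv2.minEnclosingCircle(pts[:,:2].astype(np.float32)*1000); print(c,r)
# lid top rectangle
m=(abs(P[...,2]-.09)<.01)&(hsv[...,0]>100)&(hsv[...,0]<125)&(hsv[...,1]>100)&(np.hypot(P[...,0]-.51,P[...,1]+.08)<.15)
q=P[m]; print(cv2.minAreaRect(q[:,:2].astype(np.float32)*1000),cv2.fitEllipse(pts[:,:2].astype(np.float32)*1000) )
A=np.c_[q[:,:2],np.ones(len(q))];print(np.linalg.lstsq(A,q[:,2],rcond=None)[0])
# dish
m=(hsv[...,0]>95)&(hsv[...,0]<118)&(hsv[...,1]>70)&(np.hypot(u-105,v-255)<62)&(P[...,2]<.05)
q=P[m];print(cv2.minEnclosingCircle(q[q[:,2]>.015][:,:2].astype(np.float32)*1000),q[:,2].max(),P[252,112])
E
```

```text
1989 0.09420177450386591
(469.9853515625, -76.05155181884766) 22.158676147460938
((511.11090087890625, -84.78929901123047), (209.3367919921875, 155.7813262939453), 78.34192657470703) ((470.6018371582031, -76.23831939697266), (35.37471389770508, 36.57307434082031), 77.0505599975586)
[-0.03975272  0.00739226  0.11112545]
((463.3460388183594, 155.71139526367188), 64.48982238769531) 0.028962104986533788 [0.4631765  0.15375288 0.00430453]
```

Request:
move_arm([
  [0.3,0.1,-2],
  [0.7,0.2,-5],
  [1,0.25,-8],
  [1.05,0.26,-9],
  [1.05,0.26,-9],
  [1.05,0.26,-9],
  [1.05,0.26,-9],
], yaw=[0,0,0,0,0,0,0], hand=-0.4)

```text
clock: 4.88
tcp_pos: [0.4717, -0.0762, 0.1431]
tool_rot: [-3.125, 0.318, -0.004]
wrist_force: [-0.6, 0.6, 0.2]
grip_width: 0.0596
grasp_force: 0.0
```

```bash
python3 - <<'E'
from h import *
s=ctrl.sense();print(s["tcp_pos"],s["tool_rot"],s["wrist_force"],s["ft_torque"],s["grip_width"])
d=snap("wrist"); save(d,"w3.png");P=cloud(d); np.save("w3.npy",P)
k=(np.hypot(P[...,0]-.470,P[...,1]+.076)<.022)&(P[...,2]>.110)&(P[...,2]<.15)
v,u=np.nonzero(k);print(k.sum(),u.min(),u.max(),v.min(),v.max());n=P[k];print(n.mean(0),n.min(0),n.max(0))
print(cv2.minAreaRect(n[:,:2].astype(np.float32)*1000))
E
```

```text
[ 0.47174304 -0.07618085  0.14307322] [-3.12497443  0.31789276 -0.00350909] [-0.59045926  0.62290171  0.18698874] [-0.05568281 -0.07602196  0.00459986] 0.05963309928355905
1088 301 319 259 319
[ 0.4755971  -0.07714297  0.13304725] [ 0.45899056 -0.08281987  0.11892765] [ 0.48636383 -0.06999512  0.13835915]
((472.2058410644531, -76.51786804199219), (8.082135200500488, 28.186681747436523), 78.1465072631836)
```

View pics/w3.png

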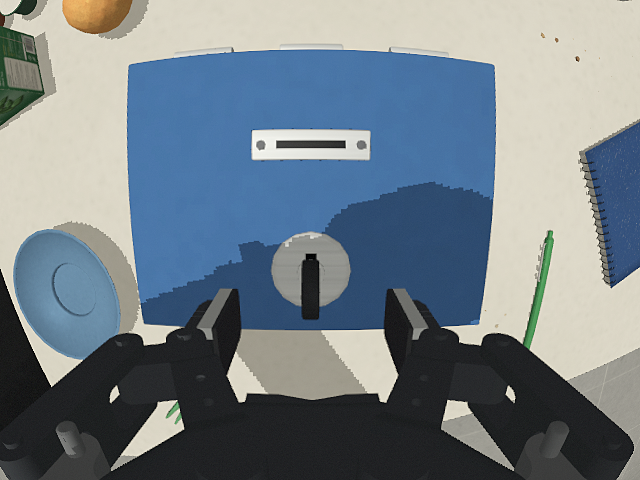

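The bow, edge-on at (310,288), stands midway between the pads at (228,320) and (398,320). The measured width (8.1 × 28 mm) and top height fit, so I descend and grip.

Request:
move_arm([
  [0,0,-1.5],
  [0,-0.03,-3],
  [0,-0.03,-3.8],
  [0,-0.03,-3.8],
  [0,-0.03,-3.8],
], yaw=[0,0,0,0,0])

```text
clock: 5.55
tcp_pos: [0.4716, -0.0765, 0.1046]
tool_rot: [-3.125, 0.318, -0.002]
wrist_force: [0.2, -0.5, -0.1]
grip_width: 0.0598
grasp_force: 0.0
```

Request:
move_arm([
  [0,0,0],
  [0,0,0],
  [0,0,0],
  [0,0,0],
  [0,0,0],
  [0,0,0],
  [0,0,0],
  [0,0,0],
], yaw=[0,0,0,0,0,0,0,0], hand=1, force=40)

```text
clock: 6.55
tcp_pos: [0.4714, -0.0763, 0.1041]
tool_rot: [-3.125, 0.318, -0.001]
wrist_force: [0.6, 3.8, -0.2]
grip_width: 0.0072
grasp_force: 43.0
```

```bash
cat > s.py <<'E'
from h import *
s=ctrl.sense();print(*[(k,np.round(s[k],4)) for k in("clock","tcp_pos","tool_rot","wrist_force","ft_torque","grip_width","grasp_force")],s["joints"].round(3),sep="\n")
E
python3 s.py
```

```text
('clock', np.float64(6.55))
('tcp_pos', array([ 0.4714, -0.0763,  0.1041]))
('tool_rot', array([-3.1251e+00,  3.1790e-01, -8.0000e-04]))
('wrist_force', array([ 0.5966,  3.7868, -0.1889]))
('ft_torque', array([ 1.3245, -0.1642, -0.0039]))
('grip_width', np.float64(0.0072))
('grasp_force', np.float64(43.0466))
[ 0.181  0.279 -0.519 -0.    -0.772  1.188]
```

Request:
move_arm([
  [-0.02,0.03,-0.1],
  [-0.04,0.04,-0.2],
  [-0.04,0.04,-0.2],
  [-0.04,0.04,-0.2],
], yaw=[0,0,0,0])

```text
clock: 7.05
tcp_pos: [0.4712, -0.0762, 0.1023]
tool_rot: [3.125, -0.318, 0.002]
wrist_force: [0.6, 1.9, 3.4]
grip_width: 0.0074
grasp_force: 43.6
```

Request:
move_arm([
  [-0.02,0.02,-0.1],
  [-0.02,0.02,-0.1],
  [-0.02,0.02,-0.1],
], yaw=[0,0,0])

```text
clock: 7.42
tcp_pos: [0.4711, -0.0761, 0.1014]
tool_rot: [3.125, -0.317, 0.002]
wrist_force: [0.8, 0.9, 5.0]
grip_width: 0.0072
grasp_force: 43.8
```

Request:
move_arm([
  [-0.02,0.01,-0.1],
  [-0.02,0.01,-0.1],
  [-0.02,0.01,-0.1],
], yaw=[0,0,0])

```text
clock: 7.8
tcp_pos: [0.471, -0.0761, 0.1005]
tool_rot: [3.125, -0.317, 0.002]
wrist_force: [1.4, 0.6, 6.0]
grip_width: 0.0073
grasp_force: 44.0
```

Request:
move_arm([
  [-0.02,0,-0.1],
  [-0.02,0,-0.1],
  [-0.02,0,-0.1],
], yaw=[0,0,0])

```text
clock: 8.18
tcp_pos: [0.471, -0.0761, 0.1001]
tool_rot: [3.125, -0.317, 0.003]
wrist_force: [0.0, 0.4, 10.0]
grip_width: 0.0074
grasp_force: 44.5
```

Request:
move_arm([
  [-0.02,0,-0.1],
  [-0.02,0,-0.1],
  [-0.02,0,-0.1],
], yaw=[0,0,0])

```text
clock: 8.55
tcp_pos: [0.471, -0.0761, 0.1]
tool_rot: [3.125, -0.316, 0.004]
wrist_force: [-0.6, 1.6, 16.0]
grip_width: 0.0071
grasp_force: 45.5
```

Request:
move_arm([
  [0,0,0.03],
  [0,0,0.03],
  [0,0,0.03],
  [0,0,0.03],
  [0,0,0.03],
], yaw=[-0.08,-0.16,-0.24,-0.3,-0.3])

```text
clock: 9.18
tcp_pos: [0.4712, -0.076, 0.1]
tool_rot: [-3.043, 0.78, -0.005]
wrist_force: [-0.9, 2.8, 12.6]
grip_width: 0.0074
grasp_force: 45.0
```

```bash
python3 s.py
```

```text
('clock', np.float64(9.175))
('tcp_pos', array([ 0.4712, -0.076 ,  0.1   ]))
('tool_rot', array([-3.0432,  0.7798, -0.0047]))
('wrist_force', array([-0.8854,  2.8004, 12.636 ]))
('ft_torque', array([0.5634, 0.1854, 0.0257]))
('grip_width', np.float64(0.0074))
('grasp_force', np.float64(44.973))
[ 0.182  0.283 -0.527  0.002 -0.758  0.886]
```

Request:
move_arm([
  [0,0.03,0],
  [0,0.03,0],
  [0,0.03,0],
  [0,0.03,0],
  [0,0.03,0],
  [0,0.03,0],
], yaw=[-0.08,-0.16,-0.24,-0.32,-0.4,-0.4])

```text
clock: 9.93
tcp_pos: [0.4708, -0.0762, 0.1]
tool_rot: [2.827, -1.369, 0.004]
wrist_force: [-1.1, 0.0, 13.8]
grip_width: 0.0074
grasp_force: 45.0
```

```bash
python3 s.py
```

```text
('clock', np.float64(9.925))
('tcp_pos', array([ 0.4708, -0.0762,  0.1   ]))
('tool_rot', array([ 2.8271, -1.3687,  0.0035]))
('wrist_force', array([-1.1222,  0.0182, 13.761 ]))
('ft_torque', array([-0.1643,  0.2463,  0.0759]))
('grip_width', np.float64(0.0074))
('grasp_force', np.float64(45.0438))
[ 0.182  0.283 -0.528  0.003 -0.759  0.485]
```

Request:
move_arm([
  [0,0,0],
  [0,0,0],
  [0,0,0],
  [0,0,0],
  [0,0,0],
  [0,0,0],
], yaw=[-0.08,-0.16,-0.24,-0.32,-0.4,-0.4])

```text
clock: 10.68
tcp_pos: [0.4702, -0.0764, 0.1]
tool_rot: [2.498, -1.903, 0.002]
wrist_force: [-0.8, -1.0, 14.8]
grip_width: 0.0076
grasp_force: 45.2
```

```bash
python3 s.py
```

```text
('clock', np.float64(10.675))
('tcp_pos', array([ 0.4702, -0.0764,  0.1   ]))
('tool_rot', array([ 2.4983e+00, -1.9028e+00,  2.3000e-03]))
('wrist_force', array([-0.7727, -1.0046, 14.8434]))
('ft_torque', array([-0.2265,  0.6157,  0.0322]))
('grip_width', np.float64(0.0076))
('grasp_force', np.float64(45.2301))
[ 0.182  0.283 -0.528  0.003 -0.76   0.085]
```

Request:
move_arm([
  [0,0,0],
  [0,0,0],
  [0,0,0],
], yaw=[-0.06,-0.12,-0.12])

```text
clock: 11.05
tcp_pos: [0.47, -0.0764, 0.1]
tool_rot: [2.38, -2.049, 0.002]
wrist_force: [-2.1, -1.3, 15.5]
grip_width: 0.0077
grasp_force: 45.3
```

```bash
python3 s.py
```

```text
('clock', np.float64(11.05))
('tcp_pos', array([ 0.47  , -0.0764,  0.1   ]))
('tool_rot', array([ 2.3798e+00, -2.0488e+00,  2.0000e-03]))
('wrist_force', array([-2.1389, -1.2506, 15.5146]))
('ft_torque', array([-0.2239,  0.741 ,  0.0448]))
('grip_width', np.float64(0.0077))
('grasp_force', np.float64(45.2894))
[ 0.182  0.283 -0.528  0.003 -0.76  -0.035]
```

Request:
move_arm([
  [0,0,0],
  [0,0,0],
  [0,0,0],
], yaw=[-0.04,-0.08,-0.08])

```text
clock: 11.42
tcp_pos: [0.47, -0.0764, 0.1]
tool_rot: [2.296, -2.142, 0.002]
wrist_force: [-2.5, -1.0, 15.7]
grip_width: 0.0076
grasp_force: 45.3
```

```bash
python3 s.py|sed -n 2,5p
```

```text
('tcp_pos', array([ 0.47  , -0.0764,  0.1   ]))
('tool_rot', array([ 2.2960e+00, -2.1423e+00,  1.9000e-03]))
('wrist_force', array([-2.509 , -0.955 , 15.6865]))
('ft_torque', array([-0.1622,  0.8218,  0.0325]))
```

Request:
move_arm([
  [0,0,0],
  [0,0,0],
], yaw=[-0.03,-0.03])

```text
clock: 11.68
tcp_pos: [0.4699, -0.0764, 0.1]
tool_rot: [2.264, -2.176, 0.002]
wrist_force: [-2.7, -1.2, 15.4]
grip_width: 0.0075
grasp_force: 45.3
```

```bash
python3 s.py|sed -n 2,5p
```

```text
('tcp_pos', array([ 0.4699, -0.0764,  0.1   ]))
('tool_rot', array([ 2.2638e+00, -2.1762e+00,  1.9000e-03]))
('wrist_force', array([-2.6854, -1.2244, 15.4394]))
('ft_torque', array([-0.2018,  0.8432,  0.0779]))
```

Request:
move_arm([
  [0,0,0],
  [0,0,0],
], yaw=[-0.03,-0.03])

```text
clock: 11.92
tcp_pos: [0.4699, -0.0764, 0.1]
tool_rot: [2.231, -2.21, 0.002]
wrist_force: [-3.1, -1.1, 15.8]
grip_width: 0.0078
grasp_force: 45.3
```

```bash
python3 s.py|sed -n 2,5p
```

```text
('tcp_pos', array([ 0.4699, -0.0764,  0.1   ]))
('tool_rot', array([ 2.2307e+00, -2.2101e+00,  1.8000e-03]))
('wrist_force', array([-3.0555, -1.0936, 15.7523]))
('ft_torque', array([-0.2134,  0.8452,  0.0856]))
```

Request:
move_arm([
  [0,0,0],
  [0,0,0],
], yaw=[-0.02,-0.02])

```text
clock: 12.18
tcp_pos: [0.4699, -0.0764, 0.1]
tool_rot: [2.209, -2.232, 0.002]
wrist_force: [-2.4, -0.5, 15.7]
grip_width: 0.0072
grasp_force: 45.3
```

```bash
python3 s.py|sed -n 2,8p
```

```text
('tcp_pos', array([ 0.4699, -0.0764,  0.1   ]))
('tool_rot', array([ 2.2087e+00, -2.2320e+00,  1.8000e-03]))
('wrist_force', array([-2.4033, -0.5061, 15.7186]))
('ft_torque', array([-0.1873,  0.8295,  0.111 ]))
('grip_width', np.float64(0.0072))
('grasp_force', np.float64(45.3414))
[ 0.182  0.283 -0.528  0.003 -0.761 -0.195]
```

Request:
move_arm([
  [0,0,0],
  [0,0,0],
], yaw=[-0.02,-0.02])

```text
clock: 12.42
tcp_pos: [0.4698, -0.0764, 0.1]
tool_rot: [2.186, -2.254, 0.002]
wrist_force: [-2.6, -0.7, 14.9]
grip_width: 0.0075
grasp_force: 45.4
```

```bash
python3 s.py|sed -n 2,5p
```

```text
('tcp_pos', array([ 0.4698, -0.0764,  0.1   ]))
('tool_rot', array([ 2.1861e+00, -2.2541e+00,  1.7000e-03]))
('wrist_force', array([-2.6279, -0.6743, 14.9434]))
('ft_torque', array([-0.0957,  0.8687,  0.0842]))
```

Request:
move_arm([
  [0,0,0],
  [0,0,0],
], yaw=[-0.03,-0.03])

```text
clock: 12.68
tcp_pos: [0.4698, -0.0764, 0.1]
tool_rot: [2.152, -2.286, 0.002]
wrist_force: [-2.2, -0.1, 14.9]
grip_width: 0.0075
grasp_force: 45.4
```

```bash
python3 s.py|sed -n 2,5p
```

```text
('tcp_pos', array([ 0.4698, -0.0764,  0.1   ]))
('tool_rot', array([ 2.1521e+00, -2.2864e+00,  1.6000e-03]))
('wrist_force', array([-2.2005, -0.1326, 14.8586]))
('ft_torque', array([-0.0824,  0.9121,  0.1568]))
```

Request:
move_arm([
  [0,0,0],
], yaw=[0])

```text
clock: 12.8
tcp_pos: [0.4698, -0.0764, 0.1]
tool_rot: [2.152, -2.286, 0.002]
wrist_force: [-3.4, -0.5, 15.2]
grip_width: 0.0072
grasp_force: 45.4
```

```bash
python3 s.py|sed -n 5,8p
```

```text
('ft_torque', array([-0.1236,  0.8682,  0.1278]))
('grip_width', np.float64(0.0072))
('grasp_force', np.float64(45.3885))
[ 0.182  0.282 -0.528  0.003 -0.761 -0.245]
```

Request:
move_arm([
  [0,0,0.1],
  [0,0,0.2],
  [0,0,0.22],
  [0,0,0.22],
  [0,0,0.22],
], yaw=[0.05,0.1,0.15,0.2,0.2])

```text
clock: 13.42
tcp_pos: [0.4696, -0.0761, 0.1007]
tool_rot: [2.369, -2.062, -0.0]
wrist_force: [1.3, -0.3, 5.7]
grip_width: 0.0073
grasp_force: 43.9
```

```bash
python3 s.py|sed -n 2,8p
```

```text
('tcp_pos', array([ 0.4696, -0.0761,  0.1007]))
('tool_rot', array([ 2.3687e+00, -2.0619e+00, -2.0000e-04]))
('wrist_force', array([ 1.3126, -0.3273,  5.6868]))
('ft_torque', array([-0.046 , -0.0313, -0.0459]))
('grip_width', np.float64(0.0073))
('grasp_force', np.float64(43.8657))
[ 0.182  0.281 -0.527  0.001 -0.764 -0.045]
```

Request:
move_arm([
  [0,0,0.06],
  [0,0,0.1],
  [0,0,0.1],
  [0,0,0.1],
  [0,0,0.1],
  [0,0,0.1],
  [0,0,0.1],
], yaw=[0.1,0.2,0.3,0.4,0.5,0.6,0.6])

```text
clock: 14.3
tcp_pos: [0.4703, -0.0758, 0.1015]
tool_rot: [-2.872, 1.272, -0.001]
wrist_force: [2.3, -0.2, 2.5]
grip_width: 0.0077
grasp_force: 43.4
```

```bash
python3 s.py|sed -n 2,8p
```

```text
('tcp_pos', array([ 0.4703, -0.0758,  0.1015]))
('tool_rot', array([-2.8724e+00,  1.2722e+00, -1.3000e-03]))
('wrist_force', array([ 2.3329, -0.1866,  2.4576]))
('ft_torque', array([-0.1069, -0.7479, -0.0278]))
('grip_width', np.float64(0.0077))
('grasp_force', np.float64(43.3712))
[ 0.183  0.28  -0.525  0.001 -0.764  0.554]
```

Request:
move_arm([
  [0.02,0,0],
  [0.03,0,0.03],
  [0.03,0,0.05],
  [0.03,0,0.05],
  [0.03,0,0.05],
  [0.03,0,0.05],
  [0.03,0,0.05],
  [0.03,0,0.05],
], yaw=[0.1,0.2,0.3,0.4,0.5,0.58,0.62,0.62])

```text
clock: 15.3
tcp_pos: [0.4705, -0.0754, 0.1016]
tool_rot: [-3.123, 0.337, -0.001]
wrist_force: [3.3, 1.5, -0.1]
grip_width: 0.0072
grasp_force: 42.8
```

```bash
python3 s.py|sed -n 2,8p
```

```text
('tcp_pos', array([ 0.4705, -0.0754,  0.1016]))
('tool_rot', array([-3.1231e+00,  3.3680e-01, -8.0000e-04]))
('wrist_force', array([ 3.2917,  1.454 , -0.1423]))
('ft_torque', array([ 0.4556, -1.1047, -0.0159]))
('grip_width', np.float64(0.0072))
('grasp_force', np.float64(42.8314))
[ 0.183  0.281 -0.524 -0.    -0.765  1.173]
```

Request:
move_arm([
  [0.04,0.02,0],
  [0.06,0.03,0.1],
  [0.06,0.03,0.2],
  [0.06,0.03,0.2],
], yaw=[0.01,0.01,0.01,0.01])

```text
clock: 15.8
tcp_pos: [0.4703, -0.0753, 0.1036]
tool_rot: [3.125, -0.319, -0.002]
wrist_force: [2.0, 1.0, -4.1]
grip_width: 0.0073
grasp_force: 42.3
```

Request:
move_arm([
  [0,0,0.1],
  [0,0,0.2],
  [0,0,0.2],
], yaw=[0,0,0])

```text
clock: 16.18
tcp_pos: [0.4704, -0.0753, 0.1062]
tool_rot: [3.125, -0.318, -0.001]
wrist_force: [1.5, 1.1, -1.4]
grip_width: 0.0074
grasp_force: 42.6
```

Request:
move_arm([
  [0.02,0.02,0.1],
  [0.02,0.02,0.2],
  [0.02,0.02,0.3],
  [0.02,0.02,0.3],
], yaw=[0,0,0,0])

```text
clock: 16.68
tcp_pos: [0.4708, -0.0752, 0.1091]
tool_rot: [3.125, -0.318, -0.001]
wrist_force: [-0.1, -0.3, -1.8]
grip_width: 0.0073
grasp_force: 42.9
```

Request:
move_arm([
  [0,0,0.2],
  [0,0,0.4],
  [0,0,0.6],
  [0,0,0.6],
], yaw=[0,0,0,0])

```text
clock: 17.18
tcp_pos: [0.4712, -0.075, 0.1152]
tool_rot: [-3.125, 0.318, -0.001]
wrist_force: [-0.3, 0.2, 0.1]
grip_width: 0.0072
grasp_force: 42.9
```

Request:
move_arm([
  [0,0,0.4],
  [0,0,1],
  [0,0,2],
  [0,0,4],
  [0,0,6],
  [0,0,6],
  [0,0,6],
], yaw=[0,0,0,0,0,0,0])

```text
clock: 18.05
tcp_pos: [0.4705, -0.075, 0.1746]
tool_rot: [-3.125, 0.319, 0.001]
wrist_force: [0.3, 0.1, -1.1]
grip_width: 0.0069
grasp_force: 42.9
```

```bash
python3 - <<'E'
from h import *
s=ctrl.sense();print(s["tcp_pos"],s["joints"].round(3),s["clock"])
d=snap("wrist"); save(d,"w4.png");P=cloud(d)
hsv=cv2.cvtColor(d["pixels"],cv2.COLOR_RGB2HSV)
q=P[(np.hypot(P[...,0]-.512,P[...,1]+.084)<.09)&(abs(P[...,2]-.09)<.012)&(hsv[...,1]>100)]
print(np.linalg.lstsq(np.c_[q[:,:2],np.ones(len(q))],q[:,2],rcond=None)[0],q[:,2].mean())
E
```

```text
[ 0.47052026 -0.07504249  0.17455928] [ 0.184  0.186 -0.429 -0.    -0.956  1.184] 18.05
[-0.01671757  0.00257558  0.09715921] 0.08829447061643361
```

View pics/w4.png

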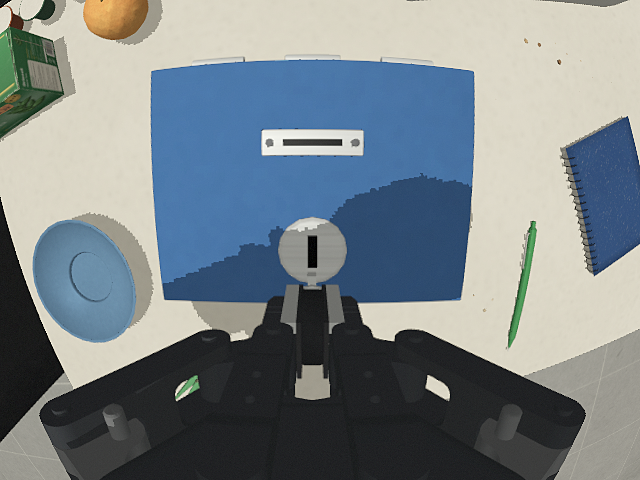

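The key is out: the keyhole at (312,252) is empty, the bow is held between the pads, and the lid slope dropped from 0.040 to 0.017, so it is locked down. Now to the dish.

Request:
move_arm([
  [0,3,0],
  [-0.2,7,0],
  [-0.4,12,0],
  [-0.6,17,0],
  [-0.7,21,0],
  [-0.7,23,0],
  [-0.7,23.1,-4],
  [-0.7,23.1,-8],
  [-0.7,23.1,-11],
  [-0.7,23.1,-12],
], yaw=[0,0,0,0,0,0,0,0,0,0])

```text
clock: 19.35
tcp_pos: [0.4629, 0.1546, 0.0529]
tool_rot: [3.122, -0.319, -0.006]
wrist_force: [0.4, -0.3, -0.4]
grip_width: 0.0075
grasp_force: 42.8
```

```bash
python3 s.py; python3 - <<'E'
from h import *
d=snap("wrist"); save(d,"w5.png")
E
```

```text
('clock', np.float64(19.35))
('tcp_pos', array([0.4629, 0.1546, 0.0529]))
('tool_rot', array([ 3.122 , -0.3191, -0.0059]))
('wrist_force', array([ 0.4093, -0.2856, -0.3502]))
('ft_torque', array([-0.008 ,  0.0061,  0.0308]))
('grip_width', np.float64(0.0075))
('grasp_force', np.float64(42.8377))
[ 0.656  0.375 -0.545 -0.    -0.656  0.711]
```

View pics/w5.png

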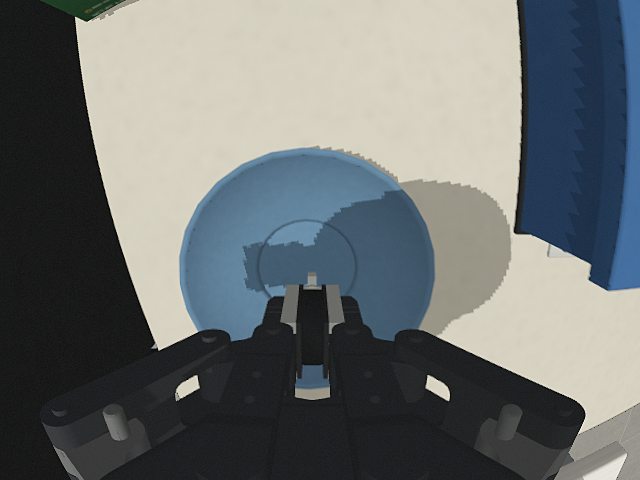

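The key hangs over the dish, its bit at (312,277) over the centre ring (307,265). I lower until just above the floor.

Request:
move_arm([
  [0,0,-0.8],
  [0,0,-1.6],
  [0,0,-2],
  [0,0,-2],
], yaw=[0,0,0,0])

```text
clock: 19.9
tcp_pos: [0.464, 0.1559, 0.035]
tool_rot: [3.125, -0.318, -0.0]
wrist_force: [-0.5, 0.0, -0.8]
grip_width: 0.0072
grasp_force: 42.8
```

Request:
move_arm([
  [0,0,-0.1],
  [0,0,-0.2],
  [0,0,-0.2],
], yaw=[0,0,0])

```text
clock: 20.27
tcp_pos: [0.4641, 0.156, 0.033]
tool_rot: [-3.125, 0.318, -0.0]
wrist_force: [0.8, 0.7, -0.5]
grip_width: 0.0073
grasp_force: 42.8
```

Request:
move_arm([
  [0,0,-0.2],
  [0,0,-0.2],
], yaw=[0,0])

```text
clock: 20.52
tcp_pos: [0.4639, 0.1559, 0.0308]
tool_rot: [3.125, -0.318, -0.0]
wrist_force: [-0.2, 0.8, 0.4]
grip_width: 0.0071
grasp_force: 42.8
```

Request:
move_arm([
  [0,0,0],
  [0,0,0],
  [0,0,0],
  [0,0,0],
  [0,0,0],
  [0,0,0],
], yaw=[0,0,0,0,0,0], hand=0.2)

```text
clock: 21.28
tcp_pos: [0.464, 0.156, 0.031]
tool_rot: [3.125, -0.318, 0.0]
wrist_force: [0.9, -0.0, -0.8]
grip_width: 0.0345
grasp_force: 0.0
```

Request:
move_arm([
  [0,0,0.5],
  [0,0,1],
  [0,0,2],
  [0,0,4],
  [0,0,7],
  [0,0,10],
  [0,0,13],
  [0,0,13],
  [0,0,13],
], yaw=[0,0,0,0,0,0,0,0,0])

```text
clock: 22.4
tcp_pos: [0.4635, 0.1557, 0.1609]
tool_rot: [-3.125, 0.319, 0.001]
wrist_force: [0.2, -0.6, 0.7]
grip_width: 0.034
grasp_force: 0.0
```

```bash
python3 s.py|head -2; python3 - <<'E'
from h import *
d=snap("wrist"); save(d,"w6.png")
E
```

```text
('clock', np.float64(22.4))
('tcp_pos', array([0.4635, 0.1557, 0.1609]))
```

View pics/w6.png

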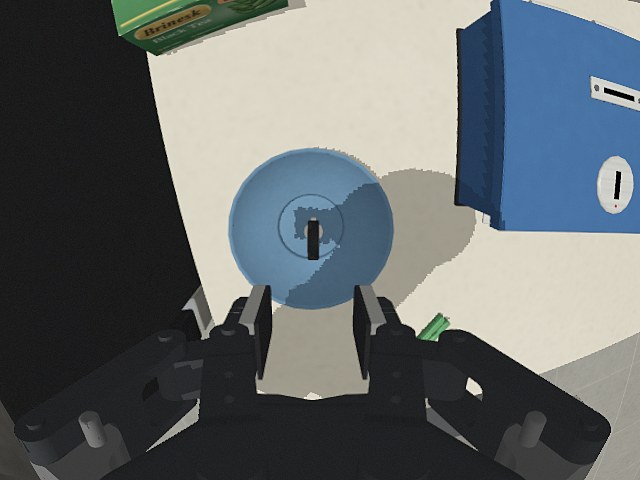

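The key stands upright on its bit at (313,240) in the dish rather than lying. I open wider, come down astride it and tip it gently over with one finger.

Request:
move_arm([
  [0,0,-2],
  [0,0,-5],
  [0,0,-8],
  [0,0,-10.5],
  [0,0,-11.6],
  [0,0,-11.6],
], yaw=[0,0,0,0,0,0], hand=-0.4)

```text
clock: 23.2
tcp_pos: [0.4636, 0.1556, 0.0441]
tool_rot: [3.124, -0.318, -0.003]
wrist_force: [0.8, 0.1, -0.8]
grip_width: 0.0601
grasp_force: 0.0
```

Request:
move_arm([
  [0.2,0.8,0],
  [0.4,1.6,0],
  [0.5,2.2,0],
  [0.5,2.5,0],
  [0.55,2.7,0],
  [0.6,2.9,0],
  [0.65,3.1,0],
  [0.65,3.3,0],
  [0.65,3.3,0],
], yaw=[0,0,0,0,0,0,0,0,0])

```text
clock: 24.32
tcp_pos: [0.4706, 0.189, 0.045]
tool_rot: [3.125, -0.318, -0.0]
wrist_force: [0.4, -0.1, -0.0]
grip_width: 0.0596
grasp_force: 0.0
```

Request:
move_arm([
  [0,-0.5,0.5],
  [0,-1,2],
  [-0.3,-2,5],
  [-0.6,-3.3,9],
  [-0.6,-3.3,12],
  [-0.6,-3.3,12],
  [-0.6,-3.3,12],
], yaw=[0,0,0,0,0,0,0])

```text
clock: 25.2
tcp_pos: [0.4641, 0.1555, 0.1651]
tool_rot: [-3.125, 0.319, 0.0]
wrist_force: [-0.2, -1.3, -0.5]
grip_width: 0.0597
grasp_force: 0.0
```

```bash
python3 s.py|head -2; python3 - <<'E'
from h import *
d=snap("wrist"); save(d,"w7.png")
E
```

```text
('clock', np.float64(25.2))
('tcp_pos', array([0.4641, 0.1555, 0.1651]))
```

View pics/w7.png

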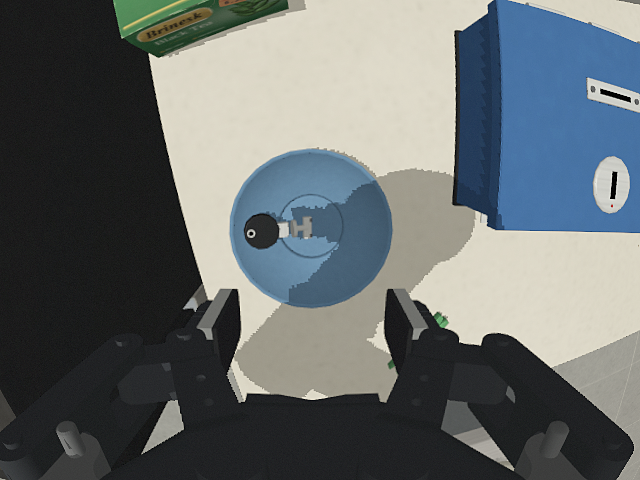

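The key now lies flat in the dish (bow at (262,231), bit at (303,228)), the dish has not moved, and the keyhole is empty with the lid down.

```bash
python3 -c "from h import *; print(order.sign_off())"
```

```text
the job is handed in; nothing more can be done
None
```

The lid is pressed down and locked, and the key is out and lying in the blue dish; I handed the job in after about 25 s on the robot's clock. The key first stood upright in the dish, so I tipped it over with one finger.

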